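# Sort full and empty rivet tins by heft

### The arm

A 6-joint arm with a two-finger parallel gripper is mounted at the origin on the work surface. World frame = base frame: x ahead of the robot, y to its left, z up, the work surface at z = 0. Lengths are in mm, angles in rad, forces in N, time in s.
With the tool pointing down it reaches from about 275 to 750 mm from the base axis. Payload 10.2 kg.
Tool frame: the origin (TCP) lies between the finger pads; the fingertips stand 17 mm ahead of it and the grasp point (between the pads) lies 2 mm behind it; y points along the fingers, x is the direction in which the jaws open and shut, and the axes are right-handed (so a half turn about y gives the same grasp; the last joint's range is limited). The gripper opens to 85 mm and grips with 20 to 120 N. Pads are 22 mm wide; open, the fingers measure 114 mm over their backs; the gripper's body (76 mm by 85 mm) begins 54 mm behind the grasp point. The pads swing forward as they close: fully open they stand 13 mm farther back than shut.
Start: joints at [-0.223, 0.313, 1.498, -0, 1.331, -0.223], TCP at [525.006, -0.014, 248.294] pointing down, gripper open.
Joint ranges: [-2.94, 2.94], [-0.97, 2.17], [0.19, 2.56], [-1.23, 4.37], [0.02, 3.11], [-2.88, 2.88]. Speed limits (rad/s): [2.39, 2.39, 3.01, 3.14, 3.14, 3.14].

### API

Orientations are given as a unit quaternion [w, x, y, z].
In Python, from rig import ctrl gives the robot as it stands.
- The arm moves only by the tool jog_arm, never from a script. Its argument "targets" is a list of rows, each an object with "offset": the shift along the tool's x, y, z in m, a list of three; "yaw": the turn about the tool's y in rad. In form: [{"offset": [dx, dy, dz], "yaw": yaw}, ...]. A call has 1 to 12 rows; each row is the pose to reach, as a shift and turn from the pose measured when the call began, along the tool's axes at that moment; what a row does not reach only later rows make up. A row lasts 1/12 s, in which the tool goes at most 41.7 mm and 7.16 degrees, less where a joint would pass 70% of its speed; a pose out of reach is approached as far as the arm can. A call with a gripper value outside its range is refused whole. "fingers" is the finger opening in m, from 0 to 0.0854, set as the call begins (left out, the last holds). The fingers move at their own pace and stop on an object; "grip_force" is the grip in N (left out, the last holds). Time passes only in rows, so rows that repeat a pose let the fingers close. It gives the time, the measured TCP pose, the force and the opening at its end, in the units of the state.
- ctrl.sense(): the state, without advancing time (a new reading comes with each control period).
- ctrl.capture(name): name is "scene" or "side" or "wrist"; returns a dict with "img" (420x560x3 uint8, red, green, blue), "intrinsics" (3x3 intrinsics, pixels), "T" (4x4, takes a point from camera to world coordinates); the wrist camera has in their place "mount" (4x4, takes a point from camera to tool coordinates, whose origin is the TCP and whose axes are the tool frame's). Camera axes: x right, y up, looking along -z (the intrinsics and any distortion apply to the point x, -y, -z); pixel columns grow to the right and rows downward; lengths in mm; the calibration is good to about 2 mm. A picture is of the moment at which its call begins: read the wrist's pose just before it. There is no depth.
- ctrl.finish_job(): hands the job in, once; it reports no verdict.
Trained networks look in the newest picture that a camera, given by its name, has taken for a name from the list of things; names that differ only in an ending like _2 or _b are one class to them, and where a whole thing is asked for, a point or a joint stands for the part that bears it (a point fixed in the world has none). Each returns a list of dicts, best first, with "score" (0 to 1); they miss things now and then, are a little off and sometimes report something else, mostly with a low value. They report only what shows in the picture. A call takes as long as a camera call. They do not tell look-alikes from the thing itself.
- ctrl.boxes_of(camera, target): "box" ([left, top, right, bottom] in pixels, round what is visible of it).
- ctrl.regions_of(camera, target): "region" (420x560 bool, what is visible of it) and "box" ([left, top, right, bottom] in pixels, round what is visible of it).
The state is a dict: "time_s": time; "joints": joint angles; "dq": joint speeds; "tau": joint torques, N m; "eef_pos": TCP position; "ee_rot": TCP orientation; "force": force on the tool from outside, world axes, zero at the start; "wrist_torque": the same for the moment, N m; "grip_width": opening from 0.0 (shut) to 1.0 (fully open).
Only numpy, scipy, OpenCV 4.12 (cv2) and the standard library are available. Lean on these libraries where they do the work, as an engineer would, in place of code of your own. Each camera call takes 0.05 s, during which the arm holds its last target.

### The job

Three closed rivet tins that look the same stand on the sheet-metal bench; at least one is full of rivets (half a kilo or more) and at least one is empty (under 200 g). Judge each by its weight in the hand, then stand the full ones in the blue tray and the empty ones in the orange tray, each upright on the floor of its own pocket. Set them down gently, do not tip them over, and leave the other things on the bench where they are.

Things in the scene. Friction and masses are not known exactly. Their poses are not given: they have to be found in the camera images.
- tin_a: one of three closed square rivet tins that look exactly alike (tins a, b, c: which is full changes each time): 54 x 54 mm, 80 mm tall, aluminium with a green band and a dark lid, origin at the centre of the underside, z up, x and y along the sides. Upright on the bench at the start. An empty one weighs 0.13 to 0.15 kg, a full one 0.51 to 0.73 kg; the contents may shift about 1 mm. Rigid; the lid does not come off.
- tin_b: one of three closed square rivet tins that look exactly alike (tins a, b, c: which is full changes each time): 54 x 54 mm, 80 mm tall, aluminium with a green band and a dark lid, origin at the centre of the underside, z up, x and y along the sides. Upright on the bench at the start. An empty one weighs 0.13 to 0.15 kg, a full one 0.51 to 0.73 kg; the contents may shift about 1 mm. Rigid; the lid does not come off.
- tin_c: one of three closed square rivet tins that look exactly alike (tins a, b, c: which is full changes each time): 54 x 54 mm, 80 mm tall, aluminium with a green band and a dark lid, origin at the centre of the underside, z up, x and y along the sides. Upright on the bench at the start. An empty one weighs 0.13 to 0.15 kg, a full one 0.51 to 0.73 kg; the contents may shift about 1 mm. Rigid; the lid does not come off.
- stock_tray: blue tray for full tins, fixed to the bench (left or right, changes), 159 mm (its x) x 82 mm (its y), walls 5 mm thick and 30 mm high in all, floor 5 mm thick. One wall across the middle makes two square pockets, 72 x 72 mm inside, centred at x = +38.5 and -38.5 mm. Origin at the centre of the underside, z up.
- refill_tray: orange tray for empty tins, fixed to the bench (left or right, changes), 159 mm (its x) x 82 mm (its y), walls 5 mm thick and 30 mm high in all, floor 5 mm thick. One wall across the middle makes two square pockets, 72 x 72 mm inside, centred at x = +38.5 and -38.5 mm. Origin at the centre of the underside, z up.
- dolly: steel rivet dolly, a round stepped piece 38 mm across, 34 mm tall, standing among the tins; bystander; origin centre of underside
- mallet: rubber mallet lying down beyond the tins: head 70 x 48 x 48 mm at y = -18 mm of its frame, wooden handle 22 mm thick reaching to y = -190 mm; bystander; origin on the bench under the head, 6 mm in from its end
- angle_piece: bent aluminium sheet, foot 60 x 110 mm, upright side 48 mm tall at its +x edge; bystander; origin centre of underside
- dish: round steel cup, 90 mm across, 50 mm tall; bystander; origin centre of underside
- pliers: pliers with blue grips, lying flat, about 170 mm long, 13 mm thick; bystander; origin near the middle, on the bench
Not all that is in view belongs to the job. Of the things shaped like the stock_tray, the blue one is meant.

How it is judged (in metres and radians):
At the end, for the whole second after the job is handed in: Every full tin stands in a pocket of the blue tray and every empty tin in a pocket of the orange tray (centre within 20 mm of the pocket's centre each way, underside on the tray floor within 4 mm, upright within 0.1 rad), at rest. A tin counts as full if it presses on its tray with more than 3.2 N ((((x of tin_a in the frame of stock_tray between 0.0185 and 0.0585 m or x of tin_a in the frame of stock_tray between -0.0585 and -0.0185 m) and y of tin_a in the frame of stock_tray between -0.02 and 0.02 m and z of tin_a in the frame of stock_tray below 0.009 m and contact force between tin_a and stock_tray above 3.2 N) or ((x of tin_a in the frame of refill_tray between 0.0185 and 0.0585 m or x of tin_a in the frame of refill_tray between -0.0585 and -0.0185 m) and y of tin_a in the frame of refill_tray between -0.02 and 0.02 m and z of tin_a in the frame of refill_tray below 0.009 m and contact force between tin_a and refill_tray between 0.5 and 3.2 N)) and angle between each of tin_a, tin_b, tin_c's own z axis and vertical below 0.1 rad and linear speed of each of tin_a, tin_b, tin_c below 0.02 m/s and (((x of tin_b in the frame of stock_tray between 0.0185 and 0.0585 m or x of tin_b in the frame of stock_tray between -0.0585 and -0.0185 m) and y of tin_b in the frame of stock_tray between -0.02 and 0.02 m and z of tin_b in the frame of stock_tray below 0.009 m and contact force between tin_b and stock_tray above 3.2 N) or ((x of tin_b in the frame of refill_tray between 0.0185 and 0.0585 m or x of tin_b in the frame of refill_tray between -0.0585 and -0.0185 m) and y of tin_b in the frame of refill_tray between -0.02 and 0.02 m and z of tin_b in the frame of refill_tray below 0.009 m and contact force between tin_b and refill_tray between 0.5 and 3.2 N)) and (((x of tin_c in the frame of stock_tray between 0.0185 and 0.0585 m or x of tin_c in the frame of stock_tray between -0.0585 and -0.0185 m) and y of tin_c in the frame of stock_tray between -0.02 and 0.02 m and z of tin_c in the frame of stock_tray below 0.009 m and contact force between tin_c and stock_tray above 3.2 N) or ((x of tin_c in the frame of refill_tray between 0.0185 and 0.0585 m or x of tin_c in the frame of refill_tray between -0.0585 and -0.0185 m) and y of tin_c in the frame of refill_tray between -0.02 and 0.02 m and z of tin_c in the frame of refill_tray below 0.009 m and contact force between tin_c and refill_tray between 0.5 and 3.2 N))); the robot touches nothing.
It fails at once if a bystander (dolly, mallet, angle piece, dish, pliers) is pushed more than 30 mm (distance of any of dolly, mallet, angle_piece, dish, pliers from where it was at the start of the episode above 0.03 m).
It fails at once if a tin is tipped more than 40 degrees (angle between any of tin_a, tin_b, tin_c's own z axis and vertical above 0.7 rad).
It fails at once if a tin is dropped from more than about 10 mm, or driven into a tray faster than 0.45 m/s ((contact force between tin_a and the fingers below 0.1 N and linear speed of tin_a above 0.45 m/s) or (contact force between tin_b and the fingers below 0.1 N and linear speed of tin_b above 0.45 m/s) or (contact force between tin_c and the fingers below 0.1 N and linear speed of tin_c above 0.45 m/s) or (contact force between tin_a and stock_tray above 0.5 N and linear speed of tin_a above 0.45 m/s) or (contact force between tin_a and refill_tray above 0.5 N and linear speed of tin_a above 0.45 m/s) or (contact force between tin_b and stock_tray above 0.5 N and linear speed of tin_b above 0.45 m/s) or (contact force between tin_b and refill_tray above 0.5 N and linear speed of tin_b above 0.45 m/s) or (contact force between tin_c and stock_tray above 0.5 N and linear speed of tin_c above 0.45 m/s) or (contact force between tin_c and refill_tray above 0.5 N and linear speed of tin_c above 0.45 m/s)).
It also fails if it takes over 67 s, if anything falls off the work surface, if the arm or the gripper's body presses on something with over 40 N, if the wrist force passes 120 N, or if a joint passes its speed limit or range.

## Working session

There is one attempt and no reset: what is moved stays moved. The work goes in short steps, Python scripts to look and compute and a tool call to move; the robot and the scene stay as the last step left them, time stands still between calls to the robot, and variables do not carry over. Pictures are saved under pics/ and viewed, and the job is handed in when it is done.

Besides the shell and the picture viewer there is one more tool, called after ">>>" as name(argument=value, ...) on one line, values as JSON. jog_arm: Moves the arm, as the interface text tells. Its arguments: {"type":"object","properties":{"targets":{"type":"array"},"fingers":{"type":"number"},"grip_force":{"type":"number"}},"required":["targets"]}

```bash
ls; mkdir -p pics; python3 - <<'E'
from rig import ctrl
import cv2
s=ctrl.sense(); print(s)
for n in ['scene','side','wrist']:
    c=ctrl.capture(n); cv2.imwrite(f'pics/{n}0.png',c['img'][:,:,::-1])
    print(n,c['intrinsics'].tolist() if hasattr(c['intrinsics'],'tolist') else c['intrinsics'],c.get('T',c.get('mount')))
    print([k for k in c])
    for t in ['tin_a','stock_tray','refill_tray','dolly','mallet']:
        print(t,[(r['score'],r['box']) for r in ctrl.boxes_of(n,t)])
E
```

```text
pics
{'time_s': 0.0, 'joints': array([-2.23411609e-01,  3.13437485e-01,  1.49843431e+00, -2.94142539e-07,
        1.33096121e+00, -2.23406701e-01]), 'dq': array([-0.00117974,  0.00021574, -0.00030544, -0.00079616,  0.00057201,
       -0.00150476]), 'tau': array([-5.78409599e-04, -4.12261176e+01, -2.59742296e+01, -3.58453699e-04,
        4.11797926e-03, -1.23038126e-05]), 'eef_pos': array([5.24773920e+02, 3.30361308e-02, 2.47742498e+02]), 'ee_rot': array([ 7.07203705e-01, -7.07009585e-01,  4.29364780e-04,  4.25944125e-04]), 'force': array([-0.5136793 ,  0.05519291,  0.47548176]), 'wrist_torque': array([-0.02770166,  0.0435877 , -0.0230454 ]), 'grip_width': 0.999292320572378}
scene [[535.1747196244694, 0.0, 275.59445359733843], [0.0, 535.1747196244694, 205.1768185630332], [0.0, 0.0, 1.0]] [[ 8.03869757e-01 -4.34906902e-01  4.05770133e-01  1.03494714e+03]
 [ 5.94745755e-01  5.78053374e-01 -5.58687554e-01 -6.55753524e+02]
 [ 8.42027917e-03  6.90442092e-01  7.23338659e-01  8.69749030e+02]
 [ 0.00000000e+00  0.00000000e+00  0.00000000e+00  1.00000000e+00]]
['img', 'intrinsics', 'T']
tin_a 
[... 1235 characters left out ...]
9], [0.0, 0.0, 1.0]] [[ 9.99999994e-01  9.96957057e-05  3.64679129e-05 -1.18201152e+00]
 [ 2.80357046e-06  3.18608222e-01 -9.47886492e-01 -1.26194721e+02]
 [-1.06119190e-04  9.47886486e-01  3.18608220e-01  8.31102534e+01]
 [ 0.00000000e+00  0.00000000e+00  0.00000000e+00  1.00000000e+00]]
['img', 'intrinsics', 'mount']
tin_a [(0.83, [185.6, 0.0, 269.5, 92.5]), (0.67, [223.3, 247.5, 272.2, 318.8])]
stock_tray [(0.61, [43.6, 231.8, 198.1, 325.5])]
refill_tray [(0.75, [226.7, 248.9, 275.0, 321.6]), (0.67, [210.3, 349.7, 325.8, 386.9])]
dolly [(0.84, [191.3, 163.9, 228.2, 198.4]), (0.72, [414.6, 85.5, 509.0, 261.4]), (0.56, [469.3, 0.0, 558.2, 31.5])]
mallet [(0.77, [414.3, 83.1, 508.2, 259.3])]
```

View pics/scene0.png

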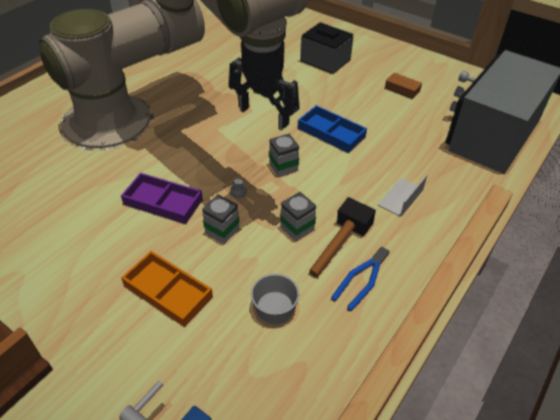

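View pics/side0.png

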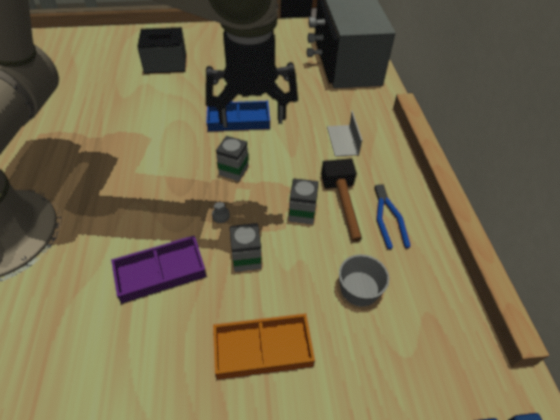

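View pics/wrist0.png

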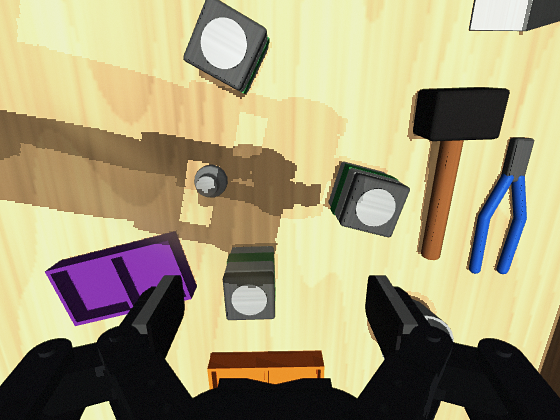

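```bash
cat > h.py <<'E'
from rig import ctrl
import numpy as np, cv2
from scipy.spatial.transform import Rotation as R
from scipy.optimize import minimize
def tool(s):
    q=s['ee_rot'];T=np.eye(4);T[:3,:3]=R.from_quat([q[1],q[2],q[3],q[0]]).as_matrix();T[:3,3]=s['eef_pos'];return T
def cap(n):
    s=ctrl.sense();c=ctrl.capture(n)
    T=np.array(c['T']) if 'T' in c else tool(s)@np.array(c['mount'])
    return dict(img=c['img'],K=np.array(c['intrinsics']),T=T,n=n)
def proj(c,P):
    p=(np.asarray(P,float)-c['T'][:3,3])@c['T'][:3,:3]
    p=p*[1,-1,-1]; u=p@c['K'].T; return u[:,:2]/u[:,2:]
def ray(c,u,z):
    d=np.linalg.inv(c['K'])@[u[0],u[1],1]; d=c['T'][:3,:3]@(d*[1,-1,-1]); o=c['T'][:3,3]
    return (o+d*(z-o[2])/d[2])[:2]
def boxpts(x,y,a,L,W,H,z0=0):
    p=np.array([[sx*L/2,sy*W/2,z] for sx in(-1,1) for sy in(-1,1) for z in(z0,z0+H)])
    p[:,:2]=p[:,:2]@np.array([[np.cos(a),np.sin(a)],[-np.sin(a),np.cos(a)]])+[x,y];return p
def sil(c,P,S=4):
    h=cv2.convexHull((proj(c,P)*S).astype(np.float32)).astype(np.int32)
    m=np.zeros((420*S,560*S),np.uint8);cv2.fillConvexPoly(m,h,1)
    return cv2.resize(m*255,(560,420),interpolation=cv2.INTER_AREA)/255.
def fit(obs,x0,L,W,H,z0=0):
    # obs: list (cam, mask)
    def f(v):
        t=0
        for c,m in obs:
            s=sil(c,boxpts(v[0],v[1],v[2],L,W,H,z0)); t+=1-np.minimum(s,m).sum()/np.maximum(s,m).sum()
        return t/len(obs)
    best=None
    for a in x0[2]:
        r=minimize(f,[x0[0],x0[1],a],method='Nelder-Mead',options=dict(initial_simplex=[[x0[0],x0[1],a],[x0[0]+8,x0[1],a],[x0[0],x0[1]+8,a],[x0[0],x0[1],a+.2]],xatol=.05,fatol=1e-4))
        if best is None or r.fun<best.fun: best=r
    return best.x,best.fun
E
cat > loc.py <<'E'
from h import *
cams={n:cap(n) for n in['scene','side','wrist']}
dets=[]
for n,c in cams.items():
    for r in ctrl.regions_of(n,'tin_a'):
        m=r['region'].astype(float); ys,xs=np.nonzero(m); b=r['box']
        g=ray(c,((b[0]+b[2])/2,(b[1]+b[3])/2),45); print(n,r['score'],np.round(b),g.round(),m.sum(),(b[0]<2)|(b[1]<2))
        dets.append((n,m,g,b))
# group
for g0 in [d[2] for d in dets if d[0]=='side']:
    obs=[(cams[n],m) for n,m,g,b in dets if np.hypot(*(g-g0))<35 and b[1]>2]
    x,f=fit(obs,(g0[0],g0[1],np.linspace(0,1.3,6)),54,54,80)
    print('tin',x.round(2),np.degrees(x[2])%90,f,len(obs))
    for o in obs:
        x1,f1=fit([o],(x[0],x[1],[x[2]]),54,54,80);print('   ',o[0]['n'],x1.round(2),round(f1,3))
for name,lo,hi,gx in [('stock',(100,120,30),(125,255,255),None),('refill',(5,150,60),(20,255,255),None)]:
    obs=[]
    for n in['scene','side']:
        c=cams[n];hsv=cv2.cvtColor(c['img'],cv2.COLOR_RGB2HSV)
        for r in ctrl.regions_of(n,name+'_tray'):
            m=r['region']; h=np.median(hsv[m],axis=0);b=r['box'];g=ray(c,((b[0]+b[2])/2,(b[1]+b[3])/2),15)
            print(name,n,r['score'],np.round(b),h,g.round(),m.sum())
            if lo[0]<=h[0]<=hi[0]: obs.append((c,m.astype(float))); g0=g
    x,f=fit(obs,(g0[0],g0[1],np.linspace(0,2.6,6)),159,82,30)
    print(name,x.round(2),np.degrees(x[2]),f)
    for o in obs:
        x1,f1=fit([o],(x[0],x[1],[x[2]]),159,82,30);print('   ',o[0]['n'],x1.round(2),round(f1,3))
for nm,z in [('dolly',17),('mallet',24),('dish',25),('pliers',6),('angle_piece',20)]:
    for n,c in cams.items():
        for r in ctrl.boxes_of(n,nm):
            b=r['box'];print(nm,n,r['score'],np.round(b),ray(c,((b[0]+b[2])/2,(b[1]+b[3])/2),z).round())
E
python3 loc.py
```

```text
scene 0.92 [198. 196. 241. 244.] [ 505. -123.] 1365.0 False
scene 0.66 [270. 133. 299. 181.] [496. 120.] 1036.0 False
scene 0.65 [280. 193. 319. 242.] [633. -17.] 1319.0 False
side 0.97 [289. 177. 316. 226.] [620. -13.] 1164.0 False
side 0.73 [232. 225. 264. 270.] [ 502. -115.] 1394.0 False
side 0.68 [216. 138. 245. 180.] [479. 126.] 1236.0 False
side 0.49 [327. 111. 362. 156.] [750. 188.] 988.0 False
wrist 0.77 [186.   4. 272.  93.] [481. 134.] 5133.0 False
wrist 0.61 [331. 163. 410. 237.] [627. -12.] 4238.0 False
tin [623.08 -10.32   1.32] 75.35129698249432 0.08295884660458756 3
    scene [626.45 -12.19   1.3 ] 0.082
    side [623.08 -10.32   1.32] 0.064
    wrist [620.91  -9.55   1.3 ] 0.047
tin [ 500.03 -114.95    1.55] 88.8485268325864 0.08605634980109134 2
    scene [ 503.02 -117.27    1.66] 0.068
    side [ 498.19 -113.23    1.61] 0.055
tin [483.28 131.44   1.08] 61.9080412591207 0.07777896393221291 3
    scene [488.36 127.01   0.96] 0.085
    side [483.81 131.71   1.13] 0.04
    wrist [482.64 131.48   1.07] 0.027
tin [7.5343e+02 1.7762e+02 2.0000e-01] 11.670035253066509 0.240
[... 1220 characters left out ...]
7.] [627.   6.]
dolly wrist 0.89 [193. 164. 229. 201.] [451.   0.]
mallet scene 0.71 [309. 197. 376. 281.] [728.   4.]
mallet side 0.72 [318. 155. 360. 241.] [702.   7.]
mallet side 0.53 [330. 117. 362. 158.] [758. 196.]
dish scene 0.68 [248. 272. 300. 327.] [ 703. -200.]
dish side 0.76 [342. 254. 390. 311.] [ 710. -199.]
pliers scene 0.73 [330. 249. 390. 309.] [803. -51.]
pliers scene 0.66 [378. 179. 428. 216.] [767. 204.]
pliers side 0.57 [375. 188. 415. 246.] [815. -43.]
pliers wrist 0.57 [467. 138. 533. 273.] [796. -31.]
angle_piece scene 0.76 [378. 173. 425. 216.] [765. 197.]
angle_piece side 0.58 [326. 111. 361. 158.] [757. 213.]
angle_piece wrist 0.96 [470.   0. 559.  33.] [757. 166.]
```

Two tins besides the one near the base are clear: in the scene view the tins are at about (221,217), (285,155) and (298,216). Three things are shaped like the trays: blue (332,128), purple (162,197) and orange (167,287). The blue one (hue 108) is stock_tray, orange is refill_tray, and purple is a look-alike. I'll check that in one crop.

```bash
cat > plan.py <<'E'
import sys
from h import *
# usage: plan.py x y z ccwdeg  (TCP target)
s=ctrl.sense();T=tool(s)
x,y,z,a=map(float,sys.argv[1:5])
d=T[:3,:3].T@(np.array([x,y,z])-T[:3,3])/1000
cur=np.arctan2(T[1,0],T[0,0])
dy=-(np.radians(a)-cur); dy=(dy+np.pi)%(2*np.pi)-np.pi
print('t',round(s['time_s'],2),'cur',s['eef_pos'].round(1),np.degrees(cur).round(2),'offset',d.round(4),'yaw',round(dy,4),'rows',np.ceil(max(np.linalg.norm(d)/.0417,abs(dy)/.125)), 'F',s['force'].round(2),'w',s['grip_width'], 'j',s['joints'].round(2))
E
python3 - <<'E'
import cv2
im=cv2.imread('pics/scene0.png')
cv2.imwrite('pics/crop1.png',cv2.resize(im[95:335,110:380],None,fx=2.4,fy=2.4,interpolation=cv2.INTER_CUBIC))
E
python3 plan.py 500 -115 205 90
```

```text
t 2.15 cur [525.   -0.  248.3] -0.0 offset [-0.025   0.0433 -0.115 ] yaw -1.5709 rows 13.0 F [-0.17 -0.7   0.52] w 0.9984980901554076 j [-0.22  0.31  1.5  -0.    1.33 -0.22]
```

View pics/crop1.png

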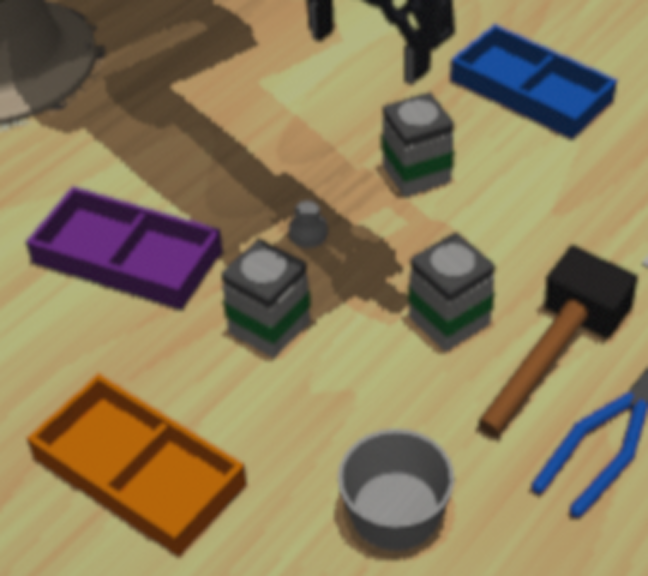

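The crop confirms it. In crop pixels, the blue tray is at about (530,80), orange at (135,465) and purple (unused) at (125,245). The three tins are upright.

>>> jog_arm(targets=[{"offset": [-0.025,0.043,-0.115],"yaw": -1.571},{"offset": [-0.025,0.043,-0.115],"yaw": -1.571},{"offset": [-0.025,0.043,-0.115],"yaw": -1.571},{"offset": [-0.025,0.043,-0.115],"yaw": -1.571},{"offset": [-0.025,0.043,-0.115],"yaw": -1.571},{"offset": [-0.025,0.043,-0.115],"yaw": -1.571},{"offset": [-0.025,0.043,-0.115],"yaw": -1.571},{"offset": [-0.025,0.043,-0.115],"yaw": -1.571},{"offset": [-0.025,0.043,-0.115],"yaw": -1.571},{"offset": [-0.025,0.043,-0.115],"yaw": -1.571},{"offset": [-0.025,0.043,-0.115],"yaw": -1.571},{"offset": [-0.025,0.043,-0.115],"yaw": -1.571}], fingers=0.085, grip_force=60)

```text
time_s: 3.15
eef_pos: [500.0, -115.0, 205.3]
ee_rot: [-0.524, 0.524, 0.475, -0.475]
force: [0.2, 0.6, 1.1]
grip_width: 0.994
```

```bash
cat > wl.py <<'E'
# wrist localisation of the tin nearest given guess; from file args x y
import sys
from h import *
x0,y0=map(float,sys.argv[1:3]); tag=sys.argv[3]; 
c=cap('wrist')
cv2.imwrite(f'pics/{tag}.png',c['img'][:,:,::-1])
for r in ctrl.regions_of('wrist','tin_a'):
    b=r['box'];g=ray(c,((b[0]+b[2])/2,(b[1]+b[3])/2),60)
    if np.hypot(g[0]-x0,g[1]-y0)<45:
        x,f=fit([(c,r['region'].astype(float))],(g[0],g[1],np.linspace(0,1.3,5)),54,54,80)
        print(r['score'],np.round(b),x.round(2),np.degrees(x[2])%90,round(f,3))
E
python3 wl.py 500 -115 w1; python3 plan.py 500 -115 53 90
```

```text
0.63 [244. 160. 308. 237.] [ 4.9668e+02 -1.1178e+02  5.0000e-02] 3.0642001913121923 0.069
t 3.25 cur [ 500.  -115.   205.3] 84.03 offset [0.     0.1523 0.    ] yaw -0.1043 rows 4.0 F [-0.48  0.42 -1.17] w 0.9935066451878062 j [-0.45  0.32  1.6  -0.    1.22 -1.92]
```

View pics/w1.png

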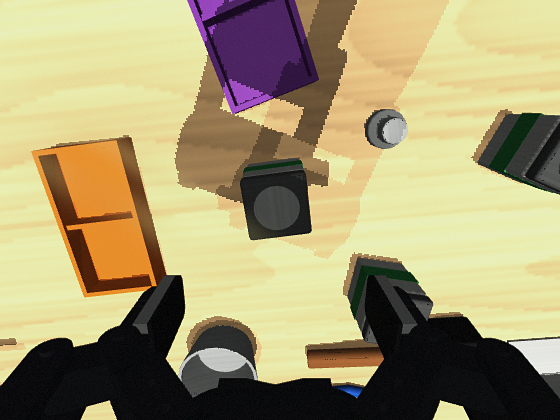

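The tin in the wrist view is at (276,200), which gives (497,-112) and a yaw of 3°. That agrees with the side view fit to within 2 mm.

```bash
python3 plan.py 497 -112 53 93; python3 plan.py 497 -112 95 93
```

```text
t 3.25 cur [ 500.  -115.   205.3] 84.03 offset [0.0027 0.1523 0.0033] yaw -0.1566 rows 4.0 F [-0.48  0.42 -1.17] w 0.9935066451878062 j [-0.45  0.32  1.6  -0.    1.22 -1.92]
t 3.25 cur [ 500.  -115.   205.3] 84.03 offset [0.0027 0.1103 0.0033] yaw -0.1566 rows 3.0 F [-0.48  0.42 -1.17] w 0.9935066451878062 j [-0.45  0.32  1.6  -0.    1.22 -1.92]
```

>>> jog_arm(targets=[{"offset": [0.003,0.04,0.003],"yaw": -0.157},{"offset": [0.003,0.075,0.003],"yaw": -0.157},{"offset": [0.003,0.11,0.003],"yaw": -0.157},{"offset": [0.003,0.135,0.003],"yaw": -0.157},{"offset": [0.003,0.152,0.003],"yaw": -0.157},{"offset": [0.003,0.152,0.003],"yaw": -0.157},{"offset": [0.003,0.152,0.003],"yaw": -0.157}])

```text
time_s: 3.83
eef_pos: [497.3, -111.7, 53.3]
ee_rot: [0.488, -0.487, -0.512, 0.512]
force: [-0.4, 0.0, -0.5]
grip_width: 0.995
```

>>> jog_arm(targets=[{"offset": [0,0,0],"yaw": 0},{"offset": [0,0,0],"yaw": 0},{"offset": [0,0,0],"yaw": 0},{"offset": [0,0,0],"yaw": 0},{"offset": [0,0,0],"yaw": 0},{"offset": [0,0,0],"yaw": 0},{"offset": [0,0,0],"yaw": 0},{"offset": [0,0,0],"yaw": 0},{"offset": [0,0,0],"yaw": 0}], fingers=0.03, grip_force=50)

```text
time_s: 4.58
eef_pos: [498.2, -112.3, 54.9]
ee_rot: [-0.487, 0.488, 0.512, -0.512]
force: [-0.0, -1.6, 7.0]
grip_width: 0.626
```

>>> jog_arm(targets=[{"offset": [0,-0.015,0],"yaw": 0},{"offset": [0,-0.04,0],"yaw": 0},{"offset": [0,-0.065,0],"yaw": 0},{"offset": [0,-0.085,0],"yaw": 0},{"offset": [0,-0.1,0],"yaw": 0},{"offset": [0,-0.1,0],"yaw": 0},{"offset": [0,-0.1,0],"yaw": 0},{"offset": [0,-0.1,0],"yaw": 0},{"offset": [0,-0.1,0],"yaw": 0},{"offset": [0,-0.1,0],"yaw": 0}])

```text
time_s: 5.42
eef_pos: [497.5, -112.0, 153.8]
ee_rot: [0.487, -0.488, -0.512, 0.512]
force: [-0.6, 1.5, -5.5]
grip_width: 0.624
```

```bash
python3 - <<'E'
from h import *
F=[]
for i in range(6):
    s=ctrl.sense();F.append(s['force']); ctrl.capture('side')
s=ctrl.sense();F.append(s['force']);F=np.array(F);print(F.round(2),F.mean(0),s['eef_pos'],s['tau'].round(2),s['grip_width'])
E
python3 wl.py 498 -112 w2;
```

```text
[[-0.6   1.5  -5.51]
 [-0.12  0.61 -4.43]
 [ 0.13 -0.41 -5.12]
 [-0.01  0.23 -5.42]
 [ 0.76 -0.23 -5.29]
 [ 0.13 -0.49 -4.87]
 [ 0.04 -0.31 -4.95]] [ 0.04749226  0.1286032  -5.08362524] [ 497.95437442 -112.13409008  154.69443664] [-0.000e+00 -4.375e+01 -2.483e+01 -0.000e+00 -1.000e-02  0.000e+00] 0.6268494734598812
```

The first tin reads about 5.1 N in the hand, so it is full and goes in the blue tray. I'll refit both trays now that nothing blocks the side view.

```bash
cat > trays.py <<'E'
from h import *
for n in['scene','side']:
    c=cap(n);cv2.imwrite(f'pics/tr_{n}.png',c['img'][:,:,::-1])
    for name,g0 in [('stock',(507,310)),('refill',(515,-294))]:
        for r in ctrl.regions_of(n,name+'_tray'):
            b=r['box'];g=ray(c,((b[0]+b[2])/2,(b[1]+b[3])/2),15)
            if np.hypot(*(g-g0))<50:
                x,f=fit([(c,r['region'].astype(float))],(g[0],g[1],[-.1,.1]),159,82,30);print(name,n,x.round(2),np.degrees(x[2]).round(1),round(f,3))
E
python3 trays.py; python3 plan.py 468 311 175 89
```

```text
stock scene [ 5.0990e+02  3.0797e+02 -5.0000e-02] -2.8 0.037
refill scene [ 5.1880e+02 -2.9723e+02  3.0000e-02] 1.6 0.022
t 6.12 cur [ 498.  -112.2  154.9] 92.83 offset [ 0.4241 -0.0207  0.009 ] yaw 0.0669 rows 11.0 F [ 0.19 -0.2  -5.4 ] w 0.6285623865005462 j [-0.45  0.38  1.67 -0.    1.09 -2.07]
```

View pics/tr_side.png

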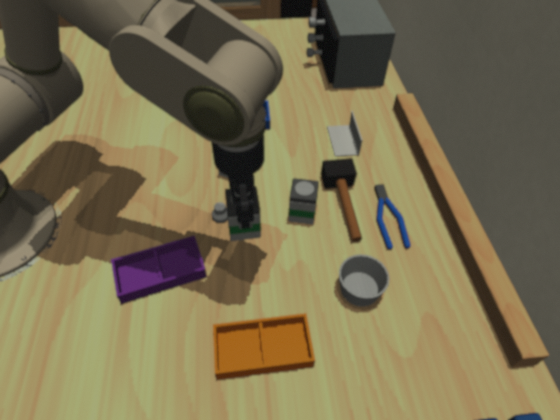

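The arm now hides the blue tray in the side view, at around (268,110). I'll carry the tin partway over and look with the wrist camera.

```bash
python3 plan.py 560 215 205 89
```

```text
t 6.12 cur [ 498.  -112.2  154.9] 92.83 offset [ 0.3236 -0.0504 -0.0782] yaw 0.0669 rows 9.0 F [ 0.19 -0.2  -5.4 ] w 0.6285623865005462 j [-0.45  0.38  1.67 -0.    1.09 -2.07]
```

>>> jog_arm(targets=[{"offset": [0.015,-0.01,-0.004],"yaw": 0.067},{"offset": [0.045,-0.025,-0.011],"yaw": 0.067},{"offset": [0.08,-0.035,-0.019],"yaw": 0.067},{"offset": [0.115,-0.045,-0.028],"yaw": 0.067},{"offset": [0.15,-0.05,-0.036],"yaw": 0.067},{"offset": [0.185,-0.05,-0.045],"yaw": 0.067},{"offset": [0.22,-0.05,-0.053],"yaw": 0.067},{"offset": [0.255,-0.05,-0.062],"yaw": 0.067},{"offset": [0.29,-0.05,-0.07],"yaw": 0.067},{"offset": [0.315,-0.05,-0.076],"yaw": 0.067},{"offset": [0.324,-0.05,-0.078],"yaw": 0.067},{"offset": [0.324,-0.05,-0.078],"yaw": 0.067}])

```text
time_s: 7.12
eef_pos: [559.5, 217.3, 204.1]
ee_rot: [-0.503, 0.504, 0.496, -0.496]
force: [-0.2, -0.2, -4.8]
grip_width: 0.626
```

```bash
cat > wt.py <<'E'
import sys
from h import *
name,tag,gx,gy=sys.argv[1],sys.argv[2],float(sys.argv[3]),float(sys.argv[4])
hue={'stock':(100,125),'refill':(5,20)}[name]
for k in range(1):
    c=cap('wrist');cv2.imwrite(f'pics/{tag}.png',c['img'][:,:,::-1])
    for r in ctrl.regions_of('wrist',name+'_tray'):
        b=r['box'];g=ray(c,((b[0]+b[2])/2,(b[1]+b[3])/2),15);print(r['score'],np.round(b),g.round())
        if np.hypot(g[0]-gx,g[1]-gy)<60:
            x,f=fit([(c,r['region'].astype(float))],(g[0],g[1],[-.1,.1]),159,82,30);print(name,x.round(2),np.degrees(x[2]).round(1),round(f,3))
    # colour mask version
    hsv=cv2.cvtColor(c['img'],cv2.COLOR_RGB2HSV);m=((hsv[...,0]>=hue[0])&(hsv[...,0]<=hue[1])&(hsv[...,1]>(110 if name=='stock' else 190))&(hsv[...,2]>30)).astype(np.uint8)
    m=cv2.morphologyEx(m,cv2.MORPH_OPEN,np.ones((3,3)));n,l,st,ce=cv2.connectedComponentsWithStats(m)
    i=1+st[1:,4].argmax();print(st[i],ce[i]);x,f=fit([(c,(l==i).astype(float))],(gx,gy,[-.1,.1]),159,82,30);print('colour',x.round(2),np.degrees(x[2]).round(1),round(f,3))
E
python3 wt.py stock w3 506 311
```

```text
0.69 [325.  34. 441. 214.] [494. 322.]
stock [ 5.0231e+02  3.1579e+02 -3.0000e-02] -1.6 0.013
[  325    36   115   181 17198] [378.06064659 123.24276079]
colour [ 5.0231e+02  3.1579e+02 -3.0000e-02] -1.6 0.008
```

View pics/w3.png

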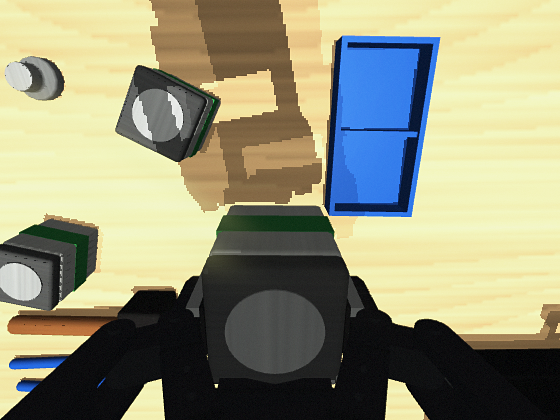

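The blue tray is at (382,126) in the wrist view and fits very well: centre (502.3,315.8), −1.6°. The far pocket is at (541,315).

```bash
python3 plan.py 542 315 205 88.4;python3 plan.py 542 315 66 88.4
```

```text
t 7.22 cur [559.6 214.7 204.3] 89.0 offset [ 0.0999 -0.0009  0.0194] yaw 0.0104 rows 3.0 F [ 0.02  0.7  -5.95] w 0.6246748697828078 j [ 0.17  0.51  1.33 -0.    1.31 -1.38]
t 7.22 cur [559.6 214.7 204.3] 89.0 offset [0.1002 0.1381 0.0196] yaw 0.0104 rows 5.0 F [ 0.02  0.7  -5.95] w 0.6246748697828078 j [ 0.17  0.51  1.33 -0.    1.31 -1.38]
```

>>> jog_arm(targets=[{"offset": [0.025,0,0.005],"yaw": 0.01},{"offset": [0.06,0,0.012],"yaw": 0.01},{"offset": [0.09,0,0.018],"yaw": 0.01},{"offset": [0.1,0,0.0195],"yaw": 0.01},{"offset": [0.1,0.015,0.0195],"yaw": 0.01},{"offset": [0.1,0.04,0.0195],"yaw": 0.01},{"offset": [0.1,0.065,0.0195],"yaw": 0.01},{"offset": [0.1,0.09,0.0195],"yaw": 0.01},{"offset": [0.1,0.11,0.0195],"yaw": 0.01},{"offset": [0.1,0.125,0.0195],"yaw": 0.01},{"offset": [0.1,0.135,0.0195],"yaw": 0.01},{"offset": [0.1,0.138,0.0195],"yaw": 0.01}])

```text
time_s: 8.22
eef_pos: [541.9, 313.3, 64.7]
ee_rot: [-0.507, 0.508, 0.492, -0.494]
force: [-1.1, 0.3, -5.5]
grip_width: 0.628
```

>>> jog_arm(targets=[{"offset": [0,0.002,0],"yaw": 0},{"offset": [0,0.004,0],"yaw": 0},{"offset": [0,0.006,0],"yaw": 0},{"offset": [0,0.006,0],"yaw": 0},{"offset": [0,0.006,0],"yaw": 0}])

```text
time_s: 8.63
eef_pos: [542.5, 313.3, 59.9]
ee_rot: [-0.506, 0.508, 0.492, -0.493]
force: [-1.6, -3.3, 2.2]
grip_width: 0.628
```

The force swung from −5.5 to +2 N, so the tin is on the floor. Opening now.

>>> jog_arm(targets=[{"offset": [0,0,0],"yaw": 0},{"offset": [0,0,0],"yaw": 0},{"offset": [0,0,0],"yaw": 0},{"offset": [0,0,0],"yaw": 0},{"offset": [0,0,0],"yaw": 0},{"offset": [0,0,0],"yaw": 0}], fingers=0.08)

```text
time_s: 9.13
eef_pos: [542.5, 313.3, 59.9]
ee_rot: [-0.506, 0.508, 0.492, -0.493]
force: [0.3, 0.2, 0.7]
grip_width: 0.936
```

```bash
python3 - <<'E'
from h import *
c=cap('scene');cv2.imwrite('pics/s3.png',cv2.resize(c['img'][60:260,180:420,::-1],None,fx=3,fy=3))
E
python3 plan.py 542 313 205 90;python3 plan.py 470 133 205 62
```

```text
t 9.18 cur [542.5 313.3  59.9] 88.35 offset [-0.0007 -0.1451  0.0003] yaw -0.0288 rows 4.0 F [ 0.27  0.35 -0.27] w 0.9366322765115682 j [ 0.34  0.72  1.37 -0.    1.05 -1.2 ]
t 9.18 cur [542.5 313.3  59.9] 88.35 offset [-0.1827 -0.1447  0.0671] yaw 0.4599 rows 6.0 F [ 0.27  0.35 -0.27] w 0.9366322765115682 j [ 0.34  0.72  1.37 -0.    1.05 -1.2 ]
```

View pics/s3.png

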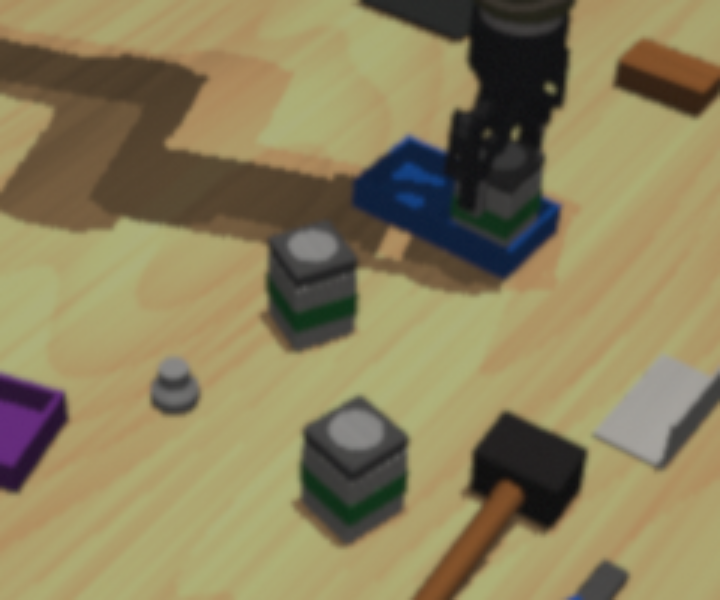

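The tin stands upright in the far pocket of the blue tray, at (500,190) in the crop. Next is the tin at (482.6,131.5), yaw 62°.

```bash
python3 plan.py 483 131.5 205 62
```

```text
t 9.18 cur [542.5 313.3  59.9] 88.35 offset [-0.1838 -0.1447  0.0541] yaw 0.4599 rows 6.0 F [ 0.27  0.35 -0.27] w 0.9366322765115682 j [ 0.34  0.72  1.37 -0.    1.05 -1.2 ]
```

>>> jog_arm(targets=[{"offset": [0,-0.03,0],"yaw": 0},{"offset": [0,-0.07,0],"yaw": 0},{"offset": [0,-0.11,0],"yaw": 0},{"offset": [0,-0.145,0],"yaw": 0},{"offset": [-0.035,-0.145,0.01],"yaw": 0.1},{"offset": [-0.075,-0.145,0.022],"yaw": 0.2},{"offset": [-0.115,-0.145,0.034],"yaw": 0.3},{"offset": [-0.15,-0.145,0.044],"yaw": 0.4},{"offset": [-0.18,-0.145,0.053],"yaw": 0.46},{"offset": [-0.184,-0.145,0.054],"yaw": 0.46},{"offset": [-0.184,-0.145,0.054],"yaw": 0.46},{"offset": [-0.184,-0.145,0.054],"yaw": 0.46}], fingers=0.085)

```text
time_s: 10.18
eef_pos: [483.4, 131.6, 205.5]
ee_rot: [-0.605, 0.607, 0.364, -0.364]
force: [-0.6, 0.0, -0.1]
grip_width: 1.001
```

```bash
python3 wl.py 483 131 w4; python3 wl.py 483 131 w4b; python3 plan.py 483 131.5 53 62
```

```text
0.63 [242. 164. 309. 241.] [482.14 132.36   1.09] 62.229692547632396 0.04
0.68 [243. 162. 312. 238.] [481.82 132.48   1.09] 62.181586876950426 0.034
t 10.38 cur [483.2 132.2 205.1] 62.1 offset [-0.0005  0.1521  0.0002] yaw 0.0017 rows 4.0 F [-0.7  -0.09  0.34] w 0.9962002977620488 j [ 0.03  0.3   1.63 -0.    1.21 -1.05]
```

View pics/w4.png

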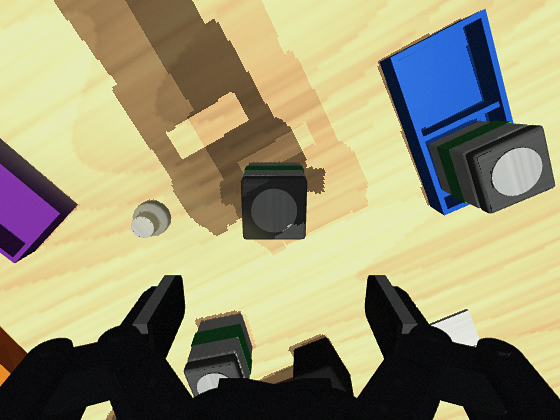

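The tin is at (274,207), square to the jaws and centred. The placed tin at (515,170) stands well. Descending to grip.

>>> jog_arm(targets=[{"offset": [0,0.035,0.001],"yaw": 0},{"offset": [0,0.075,0.001],"yaw": 0},{"offset": [0,0.11,0.001],"yaw": 0},{"offset": [0,0.135,0.001],"yaw": 0},{"offset": [0,0.152,0.001],"yaw": 0},{"offset": [0,0.152,0.001],"yaw": 0},{"offset": [0,0.152,0.001],"yaw": 0}])

```text
time_s: 10.97
eef_pos: [482.4, 132.8, 53.0]
ee_rot: [-0.605, 0.606, 0.364, -0.366]
force: [-0.3, 0.1, 1.2]
grip_width: 0.993
```

>>> jog_arm(targets=[{"offset": [0,0,0],"yaw": 0},{"offset": [0,0,0],"yaw": 0},{"offset": [0,0,0],"yaw": 0},{"offset": [0,0,0],"yaw": 0},{"offset": [0,0,0],"yaw": 0},{"offset": [0,0,0],"yaw": 0},{"offset": [0,0,0],"yaw": 0},{"offset": [0,0,0],"yaw": 0},{"offset": [0,0,0],"yaw": 0}], fingers=0.03, grip_force=50)

```text
time_s: 11.72
eef_pos: [483.2, 132.9, 54.3]
ee_rot: [-0.605, 0.607, 0.365, -0.365]
force: [-1.1, -0.8, 6.8]
grip_width: 0.627
```

>>> jog_arm(targets=[{"offset": [0,-0.015,0],"yaw": 0},{"offset": [0,-0.04,0],"yaw": 0},{"offset": [0,-0.065,0],"yaw": 0},{"offset": [0,-0.085,0],"yaw": 0},{"offset": [0,-0.1,0],"yaw": 0},{"offset": [0,-0.1,0],"yaw": 0},{"offset": [0,-0.1,0],"yaw": 0},{"offset": [0,-0.1,0],"yaw": 0},{"offset": [0,-0.1,0],"yaw": 0},{"offset": [0,-0.1,0],"yaw": 0}])

```text
time_s: 12.55
eef_pos: [482.6, 133.1, 153.3]
ee_rot: [-0.605, 0.606, 0.365, -0.365]
force: [0.2, 0.0, -1.7]
grip_width: 0.628
```

```bash
cat > wt8.py <<'E'
from h import *
F=[]
for i in range(6):
    s=ctrl.sense();F.append(s['force']); ctrl.capture('side')
F=np.array(F);print(F[:,2].round(2),F.mean(0),s['eef_pos'],s['grip_width'])
E
python3 wt8.py
```

```text
[-1.7  -1.55 -1.35 -1.36  0.2  -1.16] [-0.06040737  0.17974485 -1.15538074] [482.9313978  133.157813   154.06734559] 0.6288924340989194
```

This one reads about 1.3 N, so it is empty and goes in the orange tray. On the way I'll stop for a wrist view of that tray.

```bash
python3 plan.py 560 -195 205 91.5
```

```text
t 12.85 cur [482.9 133.2 154.1] 62.16 offset [-0.2543 -0.05   -0.2215] yaw -0.5121 rows 9.0 F [ 0.17 -0.46 -0.88] w 0.6272466555027896 j [ 0.04  0.36  1.7  -0.    1.08 -1.05]
```

>>> jog_arm(targets=[{"offset": [-0.01,-0.015,-0.009],"yaw": -0.05},{"offset": [-0.035,-0.03,-0.03],"yaw": -0.1},{"offset": [-0.06,-0.045,-0.052],"yaw": -0.2},{"offset": [-0.087,-0.05,-0.076],"yaw": -0.3},{"offset": [-0.114,-0.05,-0.1],"yaw": -0.4},{"offset": [-0.141,-0.05,-0.123],"yaw": -0.5},{"offset": [-0.168,-0.05,-0.147],"yaw": -0.512},{"offset": [-0.195,-0.05,-0.17],"yaw": -0.512},{"offset": [-0.222,-0.05,-0.193],"yaw": -0.512},{"offset": [-0.245,-0.05,-0.213],"yaw": -0.512},{"offset": [-0.254,-0.05,-0.221],"yaw": -0.512},{"offset": [-0.254,-0.05,-0.221],"yaw": -0.512}])

```text
time_s: 13.85
eef_pos: [559.7, -196.9, 204.4]
ee_rot: [0.493, -0.495, -0.506, 0.506]
force: [-0.8, 0.2, -2.1]
grip_width: 0.628
```

```bash
python3 wt.py refill w5 511 -290;python3 plan.py 560 -195 205 91.5
```

```text
0.58 [114.  47. 226. 226.] [ 507. -298.]
refill [ 5.1261e+02 -2.9314e+02  2.0000e-02] 1.3 0.013
[  114    49   110   166 13513] [174.92392511 120.97846518]
colour [ 5.1253e+02 -2.9291e+02  2.0000e-02] 1.3 0.187
t 13.95 cur [ 559.4 -193.9  204.7] 91.48 offset [-0.0011 -0.0003 -0.0005] yaw -0.0003 rows 1.0 F [-0.51 -0.19 -1.4 ] w 0.6288660862184481 j [-0.53  0.49  1.35 -0.    1.3  -2.13]
```

View pics/w5.png

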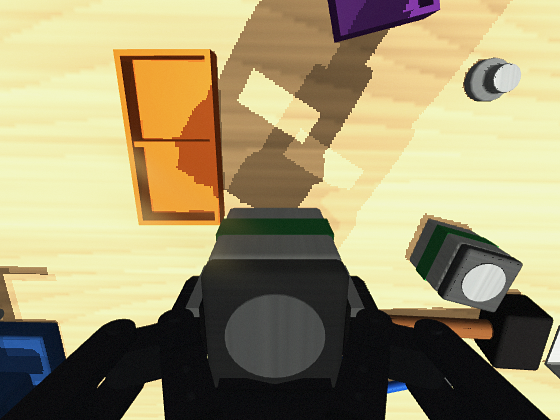

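```bash
python3 wt.py refill w5b 511 -290;python3 plan.py 550 -292 205 91.3
```

```text
0.58 [112.  46. 225. 222.] [ 505. -297.]
refill [ 5.1263e+02 -2.9296e+02  2.0000e-02] 1.4 0.01
0.42 [460.  59. 517. 103.] [450.   0.]
[  110    49   111   164 13486] [171.61715853 120.68537743]
colour [ 5.1237e+02 -2.9292e+02  3.0000e-02] 1.5 0.19
t 14.05 cur [ 559.5 -193.1  205.1] 91.57 offset [-0.0986  0.0003  0.0122] yaw 0.0047 rows 3.0 F [-0.38  0.13 -1.35] w 0.6265248890201184 j [-0.53  0.49  1.35 -0.    1.3  -2.13]
```

The orange tray, at (170,135) in the picture, repeats at (512.6,−293.0), 1.4°. The far pocket is at (551,−292).

>>> jog_arm(targets=[{"offset": [-0.025,0,0.003],"yaw": 0},{"offset": [-0.06,0,0.006],"yaw": 0},{"offset": [-0.09,0,0.01],"yaw": 0},{"offset": [-0.099,0,0.011],"yaw": 0},{"offset": [-0.099,0.015,0.011],"yaw": 0},{"offset": [-0.099,0.04,0.011],"yaw": 0},{"offset": [-0.099,0.065,0.011],"yaw": 0},{"offset": [-0.099,0.09,0.011],"yaw": 0},{"offset": [-0.099,0.11,0.011],"yaw": 0},{"offset": [-0.099,0.125,0.011],"yaw": 0},{"offset": [-0.099,0.135,0.011],"yaw": 0},{"offset": [-0.099,0.14,0.011],"yaw": 0}])

```text
time_s: 15.05
eef_pos: [551.5, -291.3, 64.2]
ee_rot: [0.492, -0.493, -0.507, 0.507]
force: [-0.1, -0.1, -1.1]
grip_width: 0.629
```

>>> jog_arm(targets=[{"offset": [0,0.001,0],"yaw": 0},{"offset": [0,0.003,0],"yaw": 0},{"offset": [0,0.005,0],"yaw": 0},{"offset": [0,0.005,0],"yaw": 0},{"offset": [0,0.005,0],"yaw": 0}])

```text
time_s: 15.47
eef_pos: [551.6, -291.4, 59.7]
ee_rot: [-0.492, 0.493, 0.507, -0.507]
force: [-0.1, -0.4, -0.9]
grip_width: 0.626
```

>>> jog_arm(targets=[{"offset": [0,0.001,0],"yaw": 0},{"offset": [0,0.002,0],"yaw": 0},{"offset": [0,0.002,0],"yaw": 0},{"offset": [0,0.002,0],"yaw": 0}])

```text
time_s: 15.8
eef_pos: [551.8, -291.6, 59.4]
ee_rot: [-0.492, 0.494, 0.507, -0.507]
force: [-4.4, 2.5, 9.1]
grip_width: 0.627
```

Contact (+9 N). Opening.

>>> jog_arm(targets=[{"offset": [0,0,0],"yaw": 0},{"offset": [0,0,0],"yaw": 0},{"offset": [0,0,0],"yaw": 0},{"offset": [0,0,0],"yaw": 0},{"offset": [0,0,0],"yaw": 0},{"offset": [0,0,0],"yaw": 0}], fingers=0.08)

```text
time_s: 16.3
eef_pos: [551.8, -291.6, 59.2]
ee_rot: [-0.492, 0.494, 0.507, -0.507]
force: [0.0, 0.5, -0.3]
grip_width: 0.933
```

```bash
python3 - <<'E'
from h import *
c=cap('side');cv2.imwrite('pics/s5.png',cv2.resize(c['img'][150:400,150:400,::-1],None,fx=2.4,fy=2.4))
E
python3 plan.py 551.5 -291 205 90;python3 plan.py 621 -10 205 75
```

```text
t 16.35 cur [ 551.8 -291.6   59.2] 91.63 offset [ 0.0004 -0.1458 -0.    ] yaw 0.0285 rows 4.0 F [0.21 0.47 0.85] w 0.9371620152058351 j [-0.67  0.72  1.38 -0.    1.04 -2.27]
t 16.35 cur [ 551.8 -291.6   59.2] 91.63 offset [ 0.2793 -0.1461 -0.0775] yaw 0.2903 rows 8.0 F [0.21 0.47 0.85] w 0.9371620152058351 j [-0.67  0.72  1.38 -0.    1.04 -2.27]
```

View pics/s5.png

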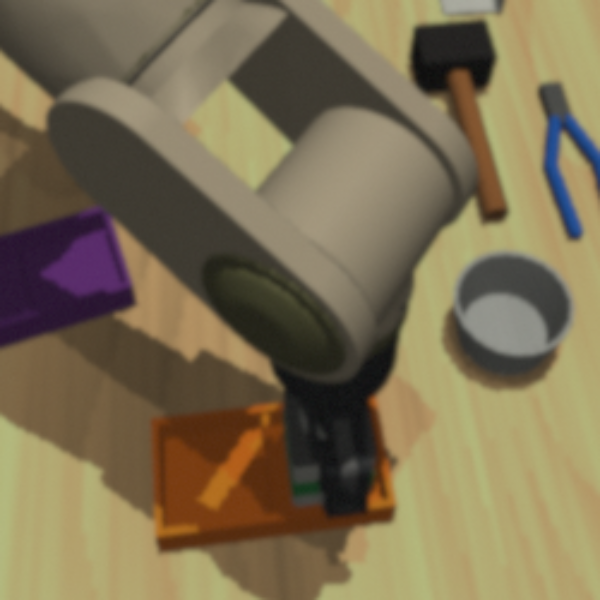

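The tin stands in the far pocket of the orange tray, at (325,460) in the crop. I'm rising and going to the last tin at (621,−10).

>>> jog_arm(targets=[{"offset": [0,-0.03,0],"yaw": 0},{"offset": [0,-0.07,0],"yaw": 0},{"offset": [0,-0.11,0],"yaw": 0},{"offset": [0.01,-0.146,0],"yaw": 0},{"offset": [0.045,-0.146,-0.011],"yaw": 0.1},{"offset": [0.085,-0.146,-0.022],"yaw": 0.2},{"offset": [0.125,-0.146,-0.033],"yaw": 0.29},{"offset": [0.165,-0.146,-0.044],"yaw": 0.29},{"offset": [0.205,-0.146,-0.055],"yaw": 0.29},{"offset": [0.245,-0.146,-0.067],"yaw": 0.29},{"offset": [0.275,-0.146,-0.077],"yaw": 0.29},{"offset": [0.279,-0.146,-0.0775],"yaw": 0.29}], fingers=0.085)

```text
time_s: 17.35
eef_pos: [621.7, -5.1, 204.8]
ee_rot: [-0.559, 0.56, 0.433, -0.431]
force: [-0.4, 1.1, 0.6]
grip_width: 0.994
```

>>> jog_arm(targets=[{"offset": [0,0,0],"yaw": 0},{"offset": [0,0,0],"yaw": 0}])

```text
time_s: 17.52
eef_pos: [621.6, -4.7, 204.7]
ee_rot: [-0.559, 0.56, 0.433, -0.432]
force: [0.8, -0.2, 0.3]
grip_width: 0.996
```

```bash
python3 wl.py 621 -10 w6; python3 plan.py 621 -10 53 75
```

```text
0.76 [234. 168. 302. 241.] [620.95  -8.78   1.32] 75.6078083241533 0.051
t 17.62 cur [621.5  -6.2 204.8] 75.25 offset [-3.800e-03  1.518e-01 -1.000e-04] yaw 0.0043 rows 4.0 F [-0.01  0.19 -0.13] w 0.9960154137105933 j [-0.2   0.56  1.25 -0.    1.33 -1.51]
```

View pics/w6.png

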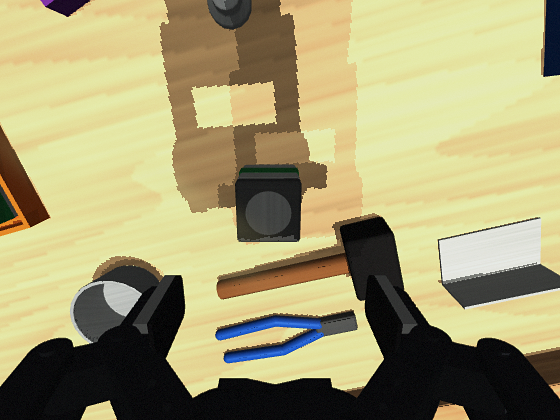

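The tin is at (268,203), giving (621,−8.8) and 75.6°. The mallet handle is clear of the fingers.

>>> jog_arm(targets=[{"offset": [-0.0027,0.035,0],"yaw": 0},{"offset": [-0.0027,0.075,0],"yaw": 0},{"offset": [-0.0027,0.11,0],"yaw": 0},{"offset": [-0.0027,0.135,0],"yaw": 0},{"offset": [-0.0027,0.152,0],"yaw": 0},{"offset": [-0.0027,0.152,0],"yaw": 0},{"offset": [-0.0027,0.152,0],"yaw": 0}])

```text
time_s: 18.2
eef_pos: [621.0, -10.0, 52.8]
ee_rot: [-0.56, 0.561, 0.431, -0.431]
force: [-0.5, 0.2, 0.6]
grip_width: 0.997
```

>>> jog_arm(targets=[{"offset": [0,0,0],"yaw": 0},{"offset": [0,0,0],"yaw": 0},{"offset": [0,0,0],"yaw": 0},{"offset": [0,0,0],"yaw": 0},{"offset": [0,0,0],"yaw": 0},{"offset": [0,0,0],"yaw": 0},{"offset": [0,0,0],"yaw": 0},{"offset": [0,0,0],"yaw": 0},{"offset": [0,0,0],"yaw": 0}], fingers=0.03, grip_force=50)

```text
time_s: 18.95
eef_pos: [621.9, -10.4, 54.5]
ee_rot: [-0.559, 0.562, 0.432, -0.43]
force: [-0.3, -0.3, 7.1]
grip_width: 0.626
```

>>> jog_arm(targets=[{"offset": [0,-0.015,0],"yaw": 0},{"offset": [0,-0.04,0],"yaw": 0},{"offset": [0,-0.065,0],"yaw": 0},{"offset": [0,-0.085,0],"yaw": 0},{"offset": [0,-0.1,0],"yaw": 0},{"offset": [0,-0.1,0],"yaw": 0},{"offset": [0,-0.1,0],"yaw": 0},{"offset": [0,-0.1,0],"yaw": 0},{"offset": [0,-0.1,0],"yaw": 0},{"offset": [0,-0.1,0],"yaw": 0}])

```text
time_s: 19.78
eef_pos: [621.0, -10.1, 153.3]
ee_rot: [-0.56, 0.561, 0.432, -0.431]
force: [-0.8, 0.4, -1.7]
grip_width: 0.629
```

```bash
python3 wt8.py; echo full; python3 plan.py 464.5 316.5 205 88.4; echo empty; python3 plan.py 474.5 -294 205 91.4
```

```text
[-1.69 -1.19 -0.88 -1.26 -1.25 -1.04] [-0.25340379  0.05764217 -1.21898473] [621.37812264 -10.1783286  154.23541229] 0.6263961745697223
full
t 20.08 cur [621.4 -10.2 154.4] 75.15 offset [ 0.2756 -0.0517  0.2352] yaw -0.2312 rows 9.0 F [-0.    0.53 -1.36] w 0.6254890761661746 j [-0.2   0.6   1.31 -0.    1.22 -1.52]
empty
t 20.08 cur [621.4 -10.2 154.4] 75.15 offset [-0.312  -0.0508  0.0691] yaw -0.2836 rows 8.0 F [-0.    0.53 -1.36] w 0.6254890761661746 j [-0.2   0.6   1.31 -0.    1.22 -1.52]
```

This one also reads about 1.3 N, so it is empty. It goes in the near pocket of the orange tray at (474,−294).

>>> jog_arm(targets=[{"offset": [-0.012,-0.015,0.003],"yaw": -0.05},{"offset": [-0.04,-0.03,0.009],"yaw": -0.1},{"offset": [-0.075,-0.045,0.017],"yaw": -0.2},{"offset": [-0.11,-0.051,0.024],"yaw": -0.284},{"offset": [-0.145,-0.051,0.032],"yaw": -0.284},{"offset": [-0.18,-0.051,0.04],"yaw": -0.284},{"offset": [-0.215,-0.051,0.048],"yaw": -0.284},{"offset": [-0.25,-0.051,0.055],"yaw": -0.284},{"offset": [-0.285,-0.051,0.063],"yaw": -0.284},{"offset": [-0.305,-0.051,0.068],"yaw": -0.284},{"offset": [-0.312,-0.051,0.069],"yaw": -0.284},{"offset": [-0.312,-0.051,0.069],"yaw": -0.284}])

```text
time_s: 21.08
eef_pos: [474.0, -295.2, 205.2]
ee_rot: [-0.493, 0.496, 0.506, -0.505]
force: [-0.3, 0.8, -2.1]
grip_width: 0.627
```

>>> jog_arm(targets=[{"offset": [0,0,0],"yaw": 0},{"offset": [0,0,0],"yaw": 0}])

```text
time_s: 21.25
eef_pos: [474.6, -294.2, 205.2]
ee_rot: [-0.493, 0.495, 0.507, -0.505]
force: [0.8, -0.1, -1.6]
grip_width: 0.631
```

```bash
python3 plan.py 474.5 -294 64 91.4;python3 - <<'E'
from h import *
c=cap('wrist');cv2.imwrite('pics/w7.png',c['img'][:,:,::-1])
E
```

```text
t 21.25 cur [ 474.6 -294.2  205.2] 91.36 offset [0.0004 0.1412 0.0007] yaw -0.0008 rows 4.0 F [ 0.79 -0.1  -1.62] w 0.6311712406036931 j [-0.77  0.42  1.46  0.    1.26 -2.36]
```

View pics/w7.png

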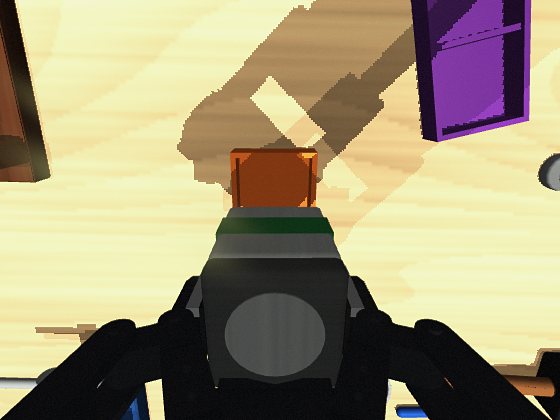

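The held tin at (275,300) lines up with the pocket, whose back wall shows at (275,155). Lowering.

>>> jog_arm(targets=[{"offset": [0,0.015,0],"yaw": 0},{"offset": [0,0.04,0],"yaw": 0},{"offset": [0,0.065,0],"yaw": 0},{"offset": [0,0.09,0],"yaw": 0},{"offset": [0,0.11,0],"yaw": 0},{"offset": [0,0.125,0],"yaw": 0},{"offset": [0,0.135,0],"yaw": 0},{"offset": [0,0.14,0],"yaw": 0},{"offset": [0,0.143,0],"yaw": 0},{"offset": [0,0.145,0],"yaw": 0},{"offset": [0,0.146,0],"yaw": 0},{"offset": [0,0.146,0],"yaw": 0}])

```text
time_s: 22.3
eef_pos: [475.5, -294.4, 59.7]
ee_rot: [-0.492, 0.496, 0.507, -0.505]
force: [-0.5, -0.1, -1.8]
grip_width: 0.626
```

>>> jog_arm(targets=[{"offset": [0,0.0005,0],"yaw": 0},{"offset": [0,0.001,0],"yaw": 0},{"offset": [0,0.001,0],"yaw": 0}])

```text
time_s: 22.55
eef_pos: [475.8, -294.7, 59.5]
ee_rot: [-0.492, 0.496, 0.507, -0.505]
force: [-0.5, 0.9, 5.0]
grip_width: 0.628
```

Contact at +5 N. Releasing, then rising.

>>> jog_arm(targets=[{"offset": [0,0,0],"yaw": 0},{"offset": [0,0,0],"yaw": 0},{"offset": [0,0,0],"yaw": 0},{"offset": [0,0,0],"yaw": 0},{"offset": [0,0,0],"yaw": 0},{"offset": [0,0,0],"yaw": 0}], fingers=0.08)

```text
time_s: 23.05
eef_pos: [475.8, -294.7, 59.5]
ee_rot: [-0.492, 0.496, 0.507, -0.505]
force: [0.1, -0.2, 0.8]
grip_width: 0.939
```

>>> jog_arm(targets=[{"offset": [0,-0.02,0],"yaw": 0},{"offset": [0,-0.05,0],"yaw": 0},{"offset": [0,-0.09,0],"yaw": 0},{"offset": [0,-0.13,0],"yaw": 0},{"offset": [0,-0.16,0],"yaw": 0},{"offset": [0.03,-0.18,0],"yaw": 0},{"offset": [0.07,-0.18,0],"yaw": 0},{"offset": [0.11,-0.18,0],"yaw": 0},{"offset": [0.15,-0.18,0],"yaw": 0},{"offset": [0.19,-0.18,0],"yaw": 0},{"offset": [0.21,-0.18,0],"yaw": 0},{"offset": [0.21,-0.18,0],"yaw": 0}])

```text
time_s: 24.05
eef_pos: [469.4, -80.7, 239.2]
ee_rot: [-0.491, 0.495, 0.508, -0.506]
force: [0.3, -0.1, 0.5]
grip_width: 0.939
```

```bash
cat > chk.py <<'E'
from h import *
cams={n:cap(n) for n in['scene','side','wrist']}
im=np.hstack([cams['scene']['img'],cams['side']['img']])
cv2.imwrite('pics/fin.png',cv2.resize(im[:,:,::-1],(800,300),interpolation=cv2.INTER_AREA)); cv2.imwrite('pics/finw.png',cams['wrist']['img'][:,:,::-1])
for n,c in cams.items():
    for nm,L,W,H,z0 in[('tin_a',54,54,80,5),('stock_tray',159,82,30,0),('refill_tray',159,82,30,0)]:
        for r in ctrl.regions_of(n,nm):
            b=r['box'];g=ray(c,((b[0]+b[2])/2,(b[1]+b[3])/2),z0+H/2)
            if r['score']<.4: continue
            x,f=fit([(c,r['region'].astype(float))],(g[0],g[1],[-.1,.1]),L,W,H,z0);print(n,nm,r['score'],x[:2].round(1),np.degrees(x[2]).round(1),round(f,3))
E
python3 chk.py
```

```text
scene tin_a 0.9 [ 479.8 -297.8] -1.2 0.177
scene tin_a 0.87 [545.  313.5] 6.5 0.186
scene tin_a 0.73 [ 558.1 -294.2] -4.4 0.096
scene stock_tray 0.72 [ 519.9 -298. ] 2.0 0.676
scene stock_tray 0.63 [ 340.2 -129.9] 14.7 0.026
scene stock_tray 0.61 [507.4 307.5] -3.0 0.328
scene refill_tray 0.94 [ 519.3 -297.8] 1.9 0.672
side tin_a 0.89 [544.3 333. ] -0.3 0.15
side tin_a 0.7 [ 477.  -294.3] 0.6 0.046
side tin_a 0.57 [ 552.6 -291.8] 1.3 0.05
side stock_tray 0.66 [ 334.3 -126.3] 14.9 0.027
side stock_tray 0.61 [ 570.3 -274.4] 0.9 0.645
side refill_tray 0.68 [ 513.9 -295.6] 1.6 0.573
wrist tin_a 0.65 [ 552.1 -290.2] 5.9 0.089
wrist tin_a 0.62 [ 475.1 -292.9] 3.4 0.056
wrist stock_tray 0.57 [ 332.5 -124.6] 14.8 0.012
wrist stock_tray 0.51 [503.6 317.9] -3.1 0.066
```

View pics/fin.png

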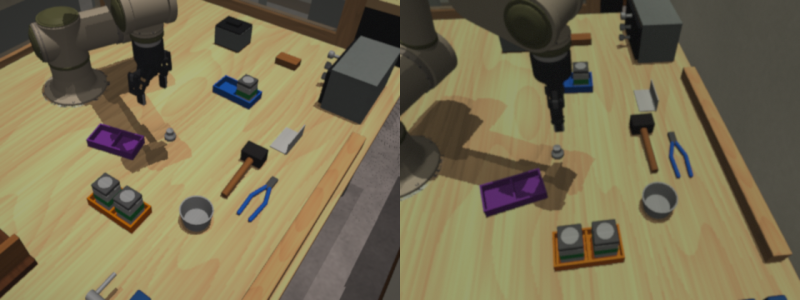

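View pics/finw.png

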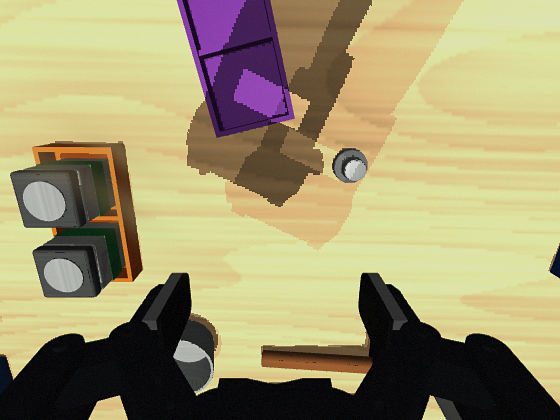

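Both empty tins stand in the orange pockets: about (575,238) and (603,235) in the side half of the picture, within about 3 mm of the pocket centres. The full tin stands in the blue tray at (580,75), and the bystanders have not moved. The gripper is clear, so I'm handing the job in.

```bash
python3 -c "
from rig import ctrl
print(ctrl.finish_job())"
```

```text
the job is handed in; nothing more can be done
None
```

The job is handed in, with all three tins sorted by weight; no verdict was reported. It used about 24 s of the 67 s allowed.

- **Weights and places:** The tin near (497,−112) pulled about 5.1 N, so it is full and stands in the far pocket of the blue tray. The tins near (482,132) and (621,−9) pulled about 1.2–1.3 N each, so they are empty and stand in the two pockets of the orange tray.
- **Orange tray checks:** In the last wrist view both tins sit within about 3 mm of their pocket centres. All three tins look upright.
- **Bystanders:** The dolly, mallet, angle piece, dish and pliers look unmoved. I judged this by eye and did not measure it.
- **Checks that disagreed:**
  - The scene camera reads about 4–8 mm off the wrist camera, so I worked from the wrist fits.
  - The last side-view fit put the blue tin about 20 mm off in y, at y = 333. I took that as wrong, because the gripper partly hid the tin. The release position, the floor contact and the scene view all put it within about 6 mm of the pocket centre.

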